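Stand the marker in the mug, clear of the handle

ROBOT

A 6-joint arm with a two-finger parallel gripper is mounted at the origin on a cart in front of the work surface, level with it; the furniture and walls round the work are solid. World frame = base frame: x ahead of the robot, y to its left, z up, the work surface at z = 0. Lengths are in m, angles in rad, forces in N, time in s.
With the tool pointing down it reaches from about 0.25 to 0.85 m from the base axis. Payload 12.5 kg.
Tool frame: the origin (TCP) lies midway between the tips of the shut fingers; the grasp point (between the pads) lies 19 mm behind it (ctrl.grip_depth is the distance from the TCP to the grasp point, in m); z points along the fingers, y is the line along which they close (so a half turn about z gives the same grasp; the last joint's range is limited). The gripper opens to 93 mm and grips with 3 to 60 N. Pads are 15 mm wide; open, the fingers measure 128 mm over their backs; the gripper's body (75 mm by 188 mm) begins 65 mm behind the grasp point.
Start: joints at [1.168, 0.351, 1.652, -0, 1.139, -0.085], TCP at [0.172, 0.522, 0.219] pointing down, gripper open.
Joint ranges: [-2.75, 2.75], [-0.79, 2.1], [0.01, 2.65], [-1.57, 4.71], [0.07, 3.14], [-2.87, 2.87]. Speed limits (rad/s): [2.22, 2.22, 2.79, 3.14, 3.14, 3.14].

INTERFACE

Orientations are given as a rotation vector (axis times angle).
In Python, from bench import ctrl gives the robot as it stands. The module is installed in compiled form; this text tells all that it offers.
- The arm moves only by the tool arm_command, never from a script. Its argument "rows" is a list of rows, each a list of 3 entries, a list of its own where there are three numbers: the shift along the world's x, y, z in cm, then the turn about the world's z in rad, then the finger opening in cm, from 0 to 9.3. In form: [[[x, y, z], spin, jaw], ...]. A call has 1 to 20 rows; each row shifts and turns the commanded pose from where the row before left it; what a row does not reach is not made up. A row lasts 1/12 s, in which the tool goes at most 41.7 mm and 7.16 degrees, less where a joint would pass 70% of its speed; a pose out of reach is approached as far as the arm can. A call is refused whole if a number of a shift passes 4.17 or a number of a turn 0.125, either way. A call with a gripper value outside its range is refused whole. The fingers move at their own pace and stop on an object; "grip_force" is the grip in N (left out, the last holds). Time passes only in rows, so rows that do not move let the fingers close. It gives the time, the measured TCP pose, the force, the opening and the grip force at its end, in the units of the state.
- ctrl.get_state(): the state, without advancing time (a new reading comes with each control period).
- ctrl.snapshot(name): name is "scene" or "top" or "wrist"; returns the picture (420x560x3 uint8, blue, green, red); there is no depth.
- ctrl.camera_info(name): a dict with "vertical_fov" (degrees; the focal length in pixels is half the picture's height over the tangent of half this angle, whatever the lens; pixels are square), "cx", "cy" (the principal point, pixels), "R" (3x3) and "t" (3): a world point X has camera coordinates R X + t; the wrist camera has in their place "tool_from_camera" (4x4, takes a point from camera to tool coordinates, whose origin is the TCP and whose axes are the flange's). Camera axes: x right, y down, z forward; pixel columns grow to the right and rows downward; lengths in m; the calibration is good to about 2 mm. A picture is of the moment at which its call begins: read the wrist's pose just before it. camera_info takes no time and is no camera call.
- ctrl.hand_in(): hands the job in; it is judged then, once.
The state is a dict: "time": time; "joint_pos": joint angles; "joint_vel": joint speeds; "joint_torque": joint torques, N m; "ee_pos": TCP position; "orientation": TCP orientation; "contact_force": force on the tool from outside, world axes, zero at the start; "wrist_torque": the same for the moment, N m; "opening": opening from 0.0 (shut) to 1.0 (fully open); "grasp_force": force on a finger pad.
Only numpy, scipy, OpenCV 4.12 (cv2) and the standard library are available. Lean on these libraries where they do the work, as an engineer would, in place of code of your own. Each camera call takes 0.05 s, during which the arm holds its last target. There are 200 camera calls.

TASK

Take the black marker pen out of its stand and lower it to the bottom of the steel mug before letting it go. Leave it leaning against the side of the rim opposite the mug's handle, so that the handle stays free to take hold of. The mug stays standing where it is, and the scraper stays in its stand.

Things in the scene. Friction and masses are not known exactly. Their poses are not given: they have to be found in the camera images.
- marker: Black marker pen, plain rod 15 mm thick and 128 mm long, about 20 g, upright in its stand (about 2 degrees loose), its top about 138 mm above the worktop. x runs up along the pen; y and z across it, square to the stand's sides. The pen is as hard as a 15 mm square bar along y and z: grip it along y or z. Origin on one side of the pen (z = 0), at half length.
- marker_foot (a point): Centre of the pen's lower end, on its centre line, 10 mm above the worktop at the start.
- marker_mid (a point): Point on the pen's centre line 70 mm from the lower end: about where the rim of the mug meets it when it stands in the mug.
- marker_grip (a point): Point on the pen's centre line 108 mm from the lower end, 20 mm below its top: a good place to grip. Same axes as the marker.
- mug: Loose round steel mug on the worktop, 0.5 kg, outer diameter 72 mm at the rim, 70 mm high, wall 4 mm, one loop handle on its +y side. Origin in the centre of its underside, z up; the pen has to lean to its -y side. The handle points away from the robot, up to 50 degrees either side of straight ahead.
- mug_rim (a point): Centre of the mug's mouth, 70 mm above the worktop; mouth 64 mm across inside. Same axes as the mug.
- mug_in (a point): Centre of the mug's inner floor, about 5 mm above the worktop.
- scraper: Flat scraper, black handle 24 x 12 mm, steel blade 38 mm wide, 170 mm long, upright in its own stand, blade up, its top about 180 mm above the worktop. A bystander. Origin on one flat face at half length, x axis up along it.
- marker_stand: Fixed aluminium block 50 x 50 x 50 mm whose pocket, 40 mm deep, holds the pen with 1 to 2 mm play; the pen is free once lifted 45 mm. Origin in the centre of its underside. A like stand holds the scraper; one of the two stands is to the left of the mug and the other to the right, either way round, about 280 mm away. A beam of the gantry hangs across the bench 580 mm ahead of the robot, 550 mm up.
Things that resemble listed ones, but are neither listed nor needed, are in the scene too. There is more than one size of the mug; the job needs the middle-sized.

How it is judged:
On the way:
1. the lower end of the marker is lowered to within 20 mm of the mug's floor while the fingers still hold the marker (horizontal distance between marker_foot and mug_in below 0.032 m and z of marker_foot in the frame of mug_in below 0.02 m and contact force between marker and the fingers above 0.5 N), for 0.1 s.
At the end, for the whole second after the job is handed in: Marker released, at rest in the mug, foot within 20 mm of its floor, leaning 4 to 50 degrees away from the mug's handle: at rim height 11 mm or more off the mug's axis on that side, within 20 mm of the handle's line. Mug upright, within 40 mm of its start; scraper in its stand (horizontal distance between marker_foot and mug_in below 0.032 m and z of marker_foot in the frame of mug_in below 0.02 m and y of marker_mid in the frame of mug below -0.011 m and x of marker_mid in the frame of mug between -0.02 and 0.02 m and y of marker_grip in the frame of mug below -0.015 m and angle between marker's own x axis and vertical between 0.07 and 0.9 rad and contact force between marker and mug above 0.02 N and linear speed of marker below 0.02 m/s and angle between mug's own z axis and vertical below 0.1 rad and distance of mug from where it was at the start of the episode below 0.04 m and distance of scraper from where it was at the start of the episode below 0.025 m and angle between scraper's own x axis and vertical below 0.3 rad); the robot touches nothing.
It fails at once if the scraper is pulled from its stand or pushed over (distance of scraper from where it was at the start of the episode above 0.025 m or angle between scraper's own x axis and vertical above 0.3 rad).
It fails at once if the mug is tipped (angle between mug's own z axis and vertical above 0.35 rad).
It also fails if it takes over 37 s, if anything falls off the work surface, if the arm or the gripper's body presses on something with over 40 N, if the wrist force passes 120 N, or if a joint passes its speed limit or range.

## Working session

There is one attempt and no reset: what is moved stays moved. The work goes in short steps, Python scripts to look and compute and a tool call to move; the robot and the scene stay as the last step left them, time stands still between calls to the robot, and variables do not carry over. Pictures are saved under pics/ and viewed, at most 10 in all, crops included, and the job is handed in when it is done.

Besides the shell and the picture viewer there is one more tool, called after "Call:" in YAML: its name, and indented under it one key for each argument. arm_command: Moves the arm, as the interface text tells. Its arguments: {"type":"object","properties":{"rows":{"type":"array"},"grip_force":{"type":"number"}},"required":["rows"]}

```bash
mkdir -p pics
python3 - <<'E'
from bench import ctrl
import cv2,numpy as np
s=ctrl.get_state();print(s['time'],s['ee_pos'],s['orientation'],s['opening'],ctrl.grip_depth)
for n in("scene","top"):
    cv2.imwrite(f"pics/{n}.png",ctrl.snapshot(n));print(ctrl.camera_info(n))
print(ctrl.camera_info("wrist"))
E
```

```text
0.0 [0.17172404 0.52215208 0.21810944] [-4.97085667e-01 -3.10175083e+00  1.77123926e-03] 0.9968396825863337 0.0188
{'vertical_fov': 43.45611759980837, 'cx': 284.1407932053208, 'cy': 212.68021604795885, 'R': array([[ 0.42465006, -0.90529346, -0.01077407],
       [-0.69448354, -0.31808371, -0.64538002],
       [ 0.58083125,  0.28154308, -0.76378567]]), 't': array([-0.18031371,  0.39823777,  0.92381025])}
{'vertical_fov': 55.81249400410285, 'cx': 287.63927576509167, 'cy': 207.99445030169258, 'R': array([[ 0.01215975, -0.99952554,  0.02829915],
       [-0.99781173, -0.01396866, -0.06462689],
       [ 0.06499153, -0.02745137, -0.99750816]]), 't': array([-0.01306598,  0.46489373,  0.90774159])}
{'vertical_fov': 67.4888661333163, 'cx': 279.59739943168347, 'cy': 209.9911230897807, 'tool_from_camera': array([[-6.37726568e-04, -9.53018661e-01, -3.02910920e-01,
         8.57172499e-02],
       [ 9.99999612e-01, -7.92019455e-04,  3.86526177e-04,
         9.64135483e-05],
       [-6.08278001e-04, -3.02910555e-01,  9.53018796e-01,
        -1.65510481e-01],
       [ 0.00000000e+00,  0.00000000e+00,  0.00000000e+00,
         1.00000000e+00]])}
```

View pics/scene.png

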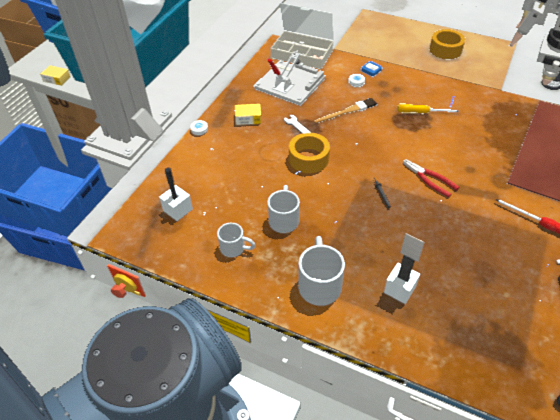

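View pics/top.png

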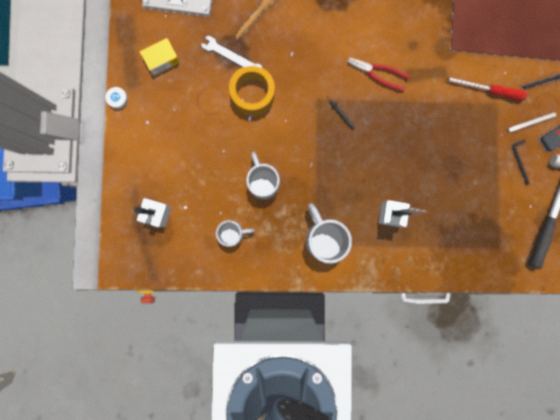

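The scene shows the pen in the left stand: top view block at (153,214), scene view pen top at (169,170). There are three mugs, and the middle-sized one is at top (263,182) / scene (284,211), with its handle towards (254,158) in the top view. Next I'll enlarge these for measuring.

Run:
```python
import cv2,numpy as np
t=cv2.imread("pics/top.png");s=cv2.imread("pics/scene.png")
def c(im,x,y,w=64,h=48,k=6): return cv2.resize(im[y:y+h,x:x+w],None,fx=k,fy=k,interpolation=cv2.INTER_CUBIC)
a=np.vstack([np.hstack([c(t,121,190),c(t,231,150)]),np.hstack([c(s,140,170),c(s,252,185)])])
cv2.imwrite("pics/c1.png",a)
```

```text
(no output)
```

View pics/c1.png

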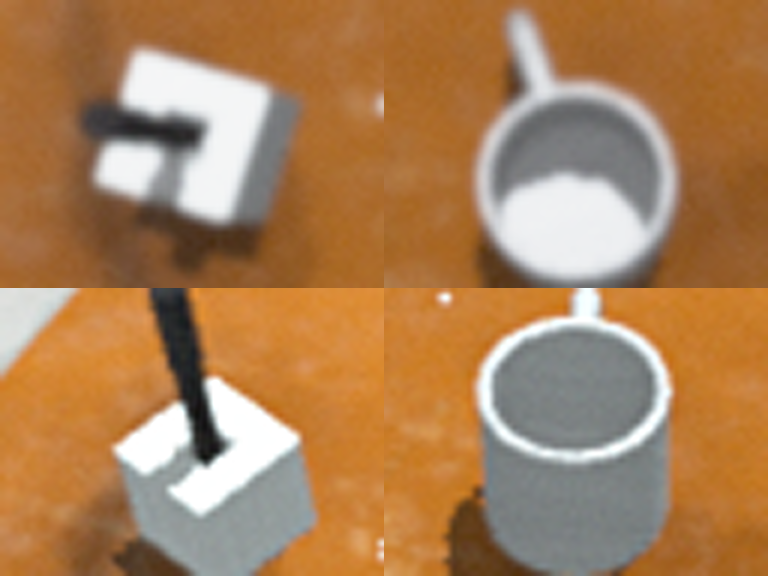

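```bash
cat > h.py <<'E'
from bench import ctrl
import numpy as np, cv2
from scipy.spatial.transform import Rotation as Rot
H,W=420,560
def cam(n,st=None):
    i=ctrl.camera_info(n); f=H/2/np.tan(np.radians(i["vertical_fov"])/2)
    if n=="wrist":
        T=np.array(i["tool_from_camera"]); Rw=Rot.from_rotvec(st["orientation"]).as_matrix()
        Rc=Rw@T[:3,:3]; o=np.array(st["ee_pos"])+Rw@T[:3,3]; R=Rc.T; t=-R@o
    else: R,t=i["R"],i["t"]
    return f,i["cx"],i["cy"],R,t
def back(c,u,v,z):
    f,cx,cy,R,t=c; o=-R.T@t; d=R.T@np.array([(u-cx)/f,(v-cy)/f,1]); return o+d*(z-o[2])/d[2]
def proj(c,X):
    f,cx,cy,R,t=c; p=R@np.array(X)+t; return np.array([cx+f*p[0]/p[2],cy+f*p[1]/p[2]])
E
python3 - <<'E'
from h import *
np.set_printoptions(precision=4,suppress=True)
T=cam("top");S=cam("scene")
def k(x,y,ox,oy): return (ox+(x+.5)/6-.5,oy+(y+.5)/6-.5)
P=[back(T,*k(x,y,121,190),.05) for x,y in((140,47),(273,90),(232,222),(93,183))]
print(np.array(P),np.mean(P,0)); e=P[0]-P[1];print(np.degrees(np.arctan2(e[1],e[0])))
e=P[1]-P[2];print(np.degrees(np.arctan2(e[1],e[0])))
P2=[back(S,*k(x,y-288,140,170),.05) for x,y in((114,451),(212,378),(300,440),(202,515))]
print(np.mean(P2,0));e=P2[1]-P2[2];print(np.degrees(np.arctan2(e[1],e[0])))
e=P2[1]-P2[0];print(np.degrees(np.arctan2(e[1],e[0])))
print("pen top",back(T,*k(92,118,121,190),.138),back(S,169,170,.138))
print("mug",back(T,*k(194,182,231,150),.07),back(S,*k(190,389-288,252,185),.07))
m=back(T,*k(194,182,231,150),.07);
for z in(.03,.05,.06):
  h=back(T,*k(134,12,231,150),z)-m;print(z,h,np.degrees(np.arctan2(h[1],h[0])))
h=back(T,*k(157,85,231,150),.055)-m;print(h,np.degrees(np.arctan2(h[1],h[0])))
print(Rot.from_rotvec(ctrl.get_state()["orientation"]).as_matrix())
E
```

```text
[[0.4818 0.3135 0.05  ]
 [0.4666 0.2642 0.05  ]
 [0.4176 0.2776 0.05  ]
 [0.4313 0.3289 0.05  ]] [0.4493 0.2961 0.05  ]
72.81252408736765
-15.337942078362568
[0.4488 0.2943 0.05  ]
74.34112812079775
-15.414837979838582
pen top [0.4503 0.2992 0.138 ] [0.448  0.2893 0.138 ]
mug [0.5225 0.0496 0.07  ] [0.5231 0.0476 0.07  ]
0.03 [ 0.0708  0.0255 -0.04  ] 19.825020765862966
0.05 [ 0.0667  0.0243 -0.02  ] 20.01151011676483
0.06 [ 0.0646  0.0237 -0.01  ] 20.113568022490206
[ 0.0382  0.0149 -0.015 ] 21.306115541936986
[[-0.9499  0.3125 -0.0004]
 [ 0.3125  0.9499 -0.001 ]
 [ 0.0001 -0.001  -1.    ]]
```

Call:
arm_command:
  rows:
    - [[1.98,-1.62,0],0.045,9.3]
    - [[1.98,-1.62,0],0,9.3]
    - [[1.98,-1.62,0],0,9.3]
    - [[1.98,-1.62,0],0,9.3]
    - [[1.98,-1.62,0],0,9.3]
    - [[1.98,-1.62,0],0,9.3]
    - [[1.98,-1.62,0],0,9.3]
    - [[1.98,-1.62,0],0,9.3]
    - [[1.98,-1.62,0],0,9.3]
    - [[1.98,-1.62,0],0,9.3]
    - [[1.98,-1.62,0],0,9.3]
    - [[1.98,-1.62,0],0,9.3]
    - [[1.98,-1.62,0],0,9.3]
    - [[1.98,-1.62,0],0,9.3]
    - [[0,0,0],0,9.3]
    - [[0,0,0],0,9.3]
  grip_force: 15

```text
time: 1.43
ee_pos: [0.4494, 0.295, 0.2182]
orientation: [-0.43, -3.111, 0.001]
contact_force: [-0.4, 0.3, 0.4]
opening: 0.999
grasp_force: 0.0
```

Run:
```python
from h import *
np.set_printoptions(precision=4,suppress=True)
s=ctrl.get_state();im=ctrl.snapshot("wrist");c=cam("wrist",s)
print(s["ee_pos"],np.degrees(np.arctan2(*Rot.from_rotvec(s["orientation"]).as_matrix()[[1,0],1])))
cv2.imwrite("pics/w1.png",im)
print(proj(c,[.4488,.2952,.138]),proj(c,[.4488,.2952,.05]),proj(c,[.523,.0486,.07]))
```

```text
[0.4494 0.295  0.2182] 74.25849602178272
[279.4424 218.1345] [279.4731 191.8294] [ 93.3104 311.3073]
```

View pics/w1.png

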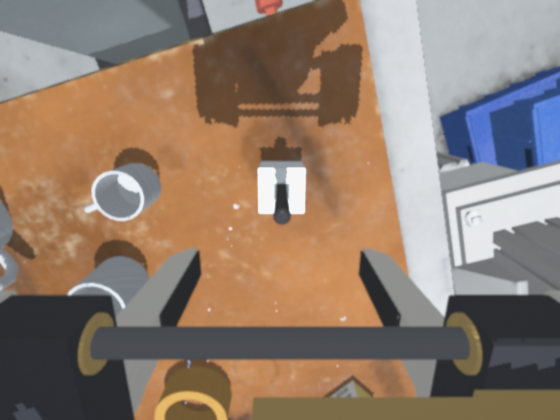

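The wrist view shows the pen top at about (283,217) and the stand square to the image at (282,190), so the pen is 2 mm towards +tool y. I'll correct for that, then descend and grip.

Call:
arm_command:
  rows:
    - [[0.05,0.2,-1.5],0,6]
    - [[0,0,-1.5],0,6]
    - [[0,0,-1.5],0,6]
    - [[0,0,-1.5],0,6]
    - [[0,0,-1.5],0,6]
    - [[0,0,-1.5],0,6]
    - [[0,0,-1.5],0,6]
    - [[0,0,-1.4],0,6]
    - [[0,0,0],0,4]
    - [[0,0,0],0,2.5]
    - [[0,0,0],0,1]
    - [[0,0,0],0,1]
    - [[0,0,0],0,1]
    - [[0,0,0],0,1]
    - [[0,0,0],0,1]
    - [[0,0,0],0,1]
  grip_force: 15

```text
time: 2.82
ee_pos: [0.4496, 0.2976, 0.0998]
orientation: [0.427, 3.112, 0.0]
contact_force: [-0.8, -0.2, -0.4]
opening: 0.16
grasp_force: 15.0
```

Call:
arm_command:
  rows:
    - [[0,0,0.8],0,1]
    - [[0,0,1.2],0,1]
    - [[0,0,1.5],0,1]
    - [[0,0,1.5],0,1]
    - [[0,0,1.5],0,1]
    - [[0,0,1.5],0,1]
    - [[0,0,1.5],0,1]
    - [[0,0,1.5],0,1]
    - [[0,0,1],0,1]
    - [[0,0,0],0,1]

```text
time: 3.65
ee_pos: [0.4503, 0.2981, 0.222]
orientation: [0.427, 3.11, 0.003]
contact_force: [-0.1, 0.0, -0.8]
opening: 0.158
grasp_force: 15.0
```

Call:
arm_command:
  rows:
    - [[0.3,-0.8,0],0,1]
    - [[0.6,-1.6,0],-0.067,1]
    - [[0.6,-1.75,0],-0.067,1]
    - [[0.6,-1.75,0],-0.067,1]
    - [[0.6,-1.75,0],-0.067,1]
    - [[0.6,-1.75,0],-0.067,1]
    - [[0.6,-1.75,0],-0.067,1]
    - [[0.6,-1.75,0],-0.067,1]
    - [[0.6,-1.75,0],-0.067,1]
    - [[0.6,-1.75,0],-0.067,1]
    - [[0.6,-1.75,0],-0.067,1]
    - [[0.6,-1.75,0],-0.067,1]
    - [[0.6,-1.75,0],-0.067,1]
    - [[0.6,-1.75,0],-0.067,1]
    - [[0.37,-1.08,0],-0.067,1]
    - [[0,0,0],0,1]
    - [[0,0,0],0,1]
    - [[0,0,0],0,1]

```text
time: 5.15
ee_pos: [0.5337, 0.0531, 0.2191]
orientation: [-1.785, -2.584, 0.001]
contact_force: [-0.3, 0.6, 0.5]
opening: 0.16
grasp_force: 15.0
```

Run:
```python
from h import *
np.set_printoptions(precision=4,suppress=True)
s=ctrl.get_state();im=ctrl.snapshot("wrist");c=cam("wrist",s);sc=ctrl.snapshot("scene")
print(s["ee_pos"],np.degrees(np.arctan2(*Rot.from_rotvec(s["orientation"]).as_matrix()[[1,0],1])),s["opening"],s["grasp_force"])
e=s["ee_pos"];S=cam("scene")
print("wrist foot exp",proj(c,[e[0],e[1],e[2]-.089]),"mug",proj(c,[.523,.0486,.07]))
print("scene foot exp",proj(S,[e[0],e[1],e[2]-.089]),"mug",proj(S,[.523,.0486,.07]))
cv2.imwrite("pics/w2.png",np.vstack([cv2.resize(im[100:],(480,274)),cv2.resize(sc[120:270,190:430],(480,300))]))
```

```text
[0.5337 0.0531 0.2191] 20.74922081320566 0.16030703848201577 14.999919533729553
wrist foot exp [280.2731 215.3346] mug [268.948  197.3012]
scene foot exp [282.6892 179.0851] mug [282.8218 201.3175]
```

View pics/w2.png

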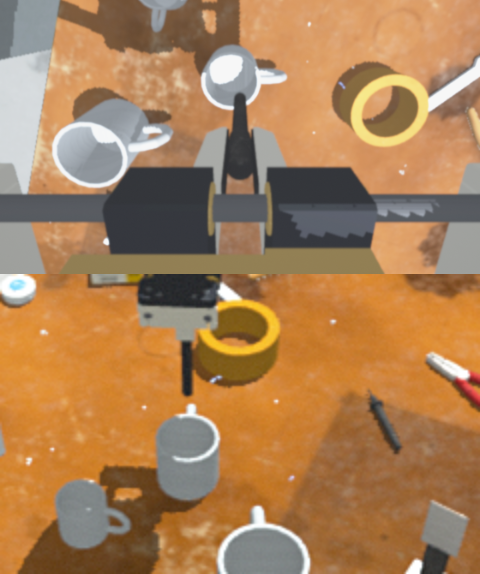

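The pen foot is at wrist (281,213) and scene (283,179), as predicted. The mug rim centre is near the predicted (269,197). Lowering now.

Call:
arm_command:
  rows:
    - [[0,0,-1.2],0,1]
    - [[0,0,-1.5],0,1]
    - [[0,0,-1.5],0,1]
    - [[0,0,-1.5],0,1]
    - [[0,0,-1.5],0,1]
    - [[0,0,-1.2],0,1]
    - [[0,0,-1.0],0,1]
    - [[0,0,-1.0],0,1]
    - [[0,0,-0.8],0,1]
    - [[0,0,-0.5],0,1]
    - [[0,0,-0.3],0,1]
    - [[0,0,0],0,1]
    - [[0,0,0],0,1]
    - [[0,0,0],0,1]

```text
time: 6.42
ee_pos: [0.5345, 0.0528, 0.1001]
orientation: [1.787, 2.583, 0.001]
contact_force: [-0.3, 0.0, 0.3]
opening: 0.158
grasp_force: 15.0
```

Call:
arm_command:
  rows:
    - [[0,0,-0.2],0,1]
    - [[0,0,-0.2],0,1]
    - [[0,0,0],0,1]
    - [[0,0,0],0,1]
    - [[0,0,0],0,1]

```text
time: 6.83
ee_pos: [0.5342, 0.0528, 0.0957]
orientation: [-1.788, -2.583, 0.0]
contact_force: [0.2, 0.3, -0.1]
opening: 0.157
grasp_force: 15.0
```

Call:
arm_command:
  rows:
    - [[0,0,0],0,1.7]
    - [[0,0,0],0,1.8]
    - [[0,0,0],0,1.8]
    - [[-0.24,-0.09,0],0,2.3]
    - [[-0.24,-0.09,0],0,2.8]
    - [[-0.24,-0.09,0],0,3.3]
    - [[-0.24,-0.09,0],0,3.8]
    - [[-0.24,-0.09,0],0,4.3]
    - [[-0.24,-0.09,0],0,4.8]
    - [[-0.24,-0.09,0],0,5.3]
    - [[-0.24,-0.09,0],0,5.8]
    - [[-0.24,-0.09,0],0,6.3]
    - [[-0.24,-0.09,0],0,6.8]
    - [[0,0,0],0,6.8]
    - [[0,0,0],0,6.8]

```text
time: 8.08
ee_pos: [0.5102, 0.0438, 0.0957]
orientation: [1.788, 2.583, 0.0]
contact_force: [0.1, -0.2, 0.1]
opening: 0.73
grasp_force: 0.0
```

Run:
```python
from h import *
s=ctrl.get_state();im=ctrl.snapshot("wrist");sc=ctrl.snapshot("scene")
print(s["ee_pos"])
cv2.imwrite("pics/w3.png",np.vstack([cv2.resize(im[100:],(480,274)),cv2.resize(sc[150:270,210:370],(400,300))[:, :, :] if 0 else cv2.resize(sc[130:270,200:424],(480,300))]))
```

```text
[0.51018927 0.04382041 0.09567905]
```

View pics/w3.png

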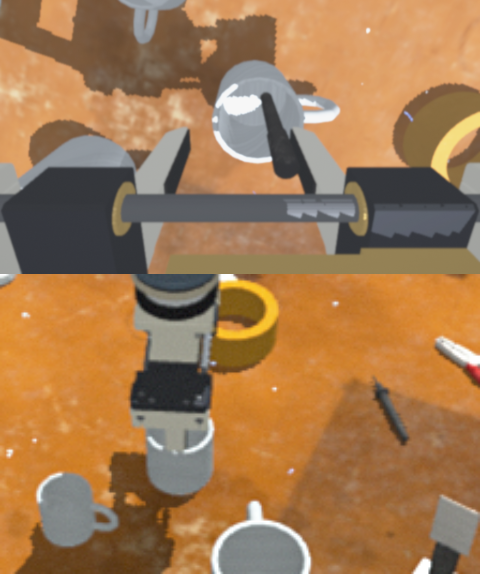

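The wrist view shows the pen upright in the mug at (285,160), against the handle-side finger. I'll push it slowly away from the handle.

Call:
arm_command:
  rows:
    - [[-0.19,-0.07,0],0,7.5]
    - [[-0.19,-0.07,0],0,7.5]
    - [[-0.19,-0.07,0],0,7.5]
    - [[-0.19,-0.07,0],0,7.5]
    - [[-0.19,-0.07,0],0,7.5]
    - [[-0.19,-0.07,0],0,7.5]
    - [[-0.19,-0.07,0],0,7.5]
    - [[-0.19,-0.07,0],0,7.5]
    - [[-0.19,-0.07,0],0,7.5]
    - [[-0.19,-0.07,0],0,7.5]
    - [[-0.19,-0.07,0],0,7.5]
    - [[-0.19,-0.07,0],0,7.5]
    - [[-0.19,-0.07,0],0,7.5]
    - [[-0.19,-0.07,0],0,7.5]
    - [[0,0,0],0,7.5]
    - [[0,0,0],0,7.5]

```text
time: 9.52
ee_pos: [0.4836, 0.034, 0.0957]
orientation: [1.788, 2.583, 0.0]
contact_force: [0.1, 0.1, 1.3]
opening: 0.81
grasp_force: 0.0
```

Run:
```python
from h import *
s=ctrl.get_state();im=ctrl.snapshot("wrist");sc=ctrl.snapshot("scene")
print(s["ee_pos"])
cv2.imwrite("pics/w4.png",np.vstack([cv2.resize(im[100:],(480,274)),cv2.resize(sc[130:270,200:424],(480,300))]))
```

```text
[0.48360066 0.03400765 0.09565184]
```

View pics/w4.png

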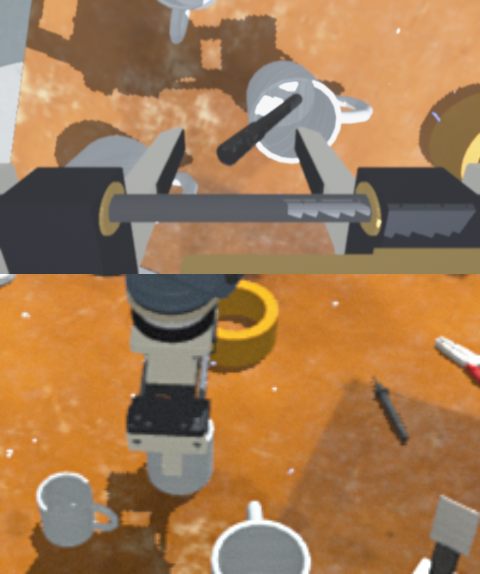

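The pen now leans across the rim opposite the handle (wrist image, end at (230,150), foot at (300,98)), clear of both fingers. Lifting straight up.

Call:
arm_command:
  rows:
    - [[0,0,0.5],0,7.5]
    - [[0,0,1],0,7.5]
    - [[0,0,1.5],0,7.5]
    - [[0,0,2],0,7.5]
    - [[0,0,2],0,7.5]
    - [[0,0,2],0,7.5]
    - [[0,0,2],0,7.5]
    - [[0,0,2],0,7.5]
    - [[-0.5,1.5,1],0,7.5]
    - [[-0.5,2,0],0,7.5]
    - [[-0.5,2,0],0,7.5]
    - [[-0.5,2,0],0,7.5]
    - [[-0.5,2,0],0,7.5]
    - [[-0.5,2,0],0,7.5]
    - [[-0.5,2,0],0,7.5]
    - [[-0.5,2,0],0,7.5]
    - [[0,0,0],0,7.5]
    - [[0,0,0],0,7.5]

```text
time: 11.12
ee_pos: [0.4435, 0.1896, 0.2364]
orientation: [1.785, 2.584, 0.001]
contact_force: [0.0, 0.4, -1.2]
opening: 0.81
grasp_force: 0.0
```

Run:
```python
from h import *
t=ctrl.snapshot("top");sc=ctrl.snapshot("scene")
cv2.imwrite("pics/w5.png",np.hstack([cv2.resize(t[145:215,220:300],None,fx=5,fy=5,interpolation=2),cv2.resize(sc[170:240,245:325],None,fx=5,fy=5,interpolation=2)]))
```

```text
(no output)
```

View pics/w5.png

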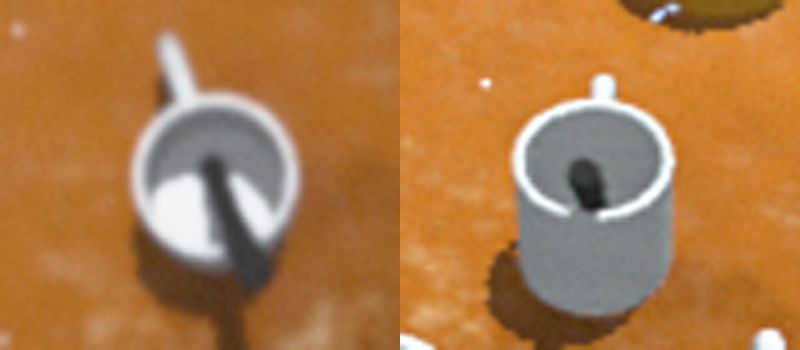

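The pen rests in the mug, crossing the rim at (240,255) in the top crop, directly opposite the handle at (170,45). The mug is upright.

```bash
python3 -c "
from bench import ctrl
print(ctrl.hand_in())"
```

```text
the job is handed in; nothing more can be done
None
```

I handed the job in at about 11 s of the 37 s allowed: the pen was lowered into the middle-sized mug while gripped and now leans on the rim opposite the handle, but the hand-in gave no verdict. I didn't re-check the scraper before handing in; the arm never went near its stand.

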